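# Hold a chromatography column home on a sprung contact

## Robot

A 7-joint arm with a two-finger parallel gripper is mounted at the origin on a cart in front of the work surface, level with it; the furniture and walls round the work are solid. World frame = base frame: x ahead of the robot, y to its left, z up, the work surface at z = 0. Lengths are in m, angles in rad, forces in N, time in s.
With the tool pointing down it reaches from about 0.425 to 0.95 m from the base axis. Payload 4.7 kg.
Tool frame: the origin (TCP) lies midway between the tips of the shut fingers; the grasp point (between the pads) lies 19 mm behind it (r.grip_point_offset is the distance from the TCP to the grasp point, in m); z points along the fingers, y is the line along which they close (so a half turn about z gives the same grasp; the last joint's range is limited). The gripper opens to 85 mm and grips with 20 to 120 N. Pads are 22 mm wide; open, the fingers measure 114 mm over their backs; the gripper's body (76 mm by 85 mm) begins 54 mm behind the grasp point. The pads swing forward as they close: fully open they stand 13 mm farther back than shut.
Start: joints at [-1.234, 0.469, -0.049, 1.532, 0.024, 1.141, -0.082], TCP at [0.241, 0.63, 0.231] pointing down, gripper open.
Joint ranges: [-2.59, 2.59], [-0.33, 1.99], [-1.39, 1.29], [0.1, 2.45], [-1.04, 4.18], [0.21, 1.99], [-2.66, 2.66]. Speed limits (rad/s): [2.57, 2.57, 3.14, 3.14, 3.14, 3.14, 3.14].

## Interface

Orientations are given as a unit quaternion [w, x, y, z].
In Python, from plant import r gives the robot as it stands. The module is installed in compiled form; this text tells all that it offers.
- The arm moves only by the tool step_arm, never from a script. Its argument "increments" is text: rows parted by semicolons, each of 5 numbers parted by spaces: the finger opening in mm, from 0 to 85.4, then the shift along the tool's x, y, z in mm, then the turn about the tool's z in rad. In form: gripper tx ty tz roll; .... A call has exactly 5 rows; each row shifts and turns the commanded pose from where the row before left it, along the tool's axes as they then stand; what a row does not reach is not made up. A row lasts 1/10 s, in which the tool goes at most 50 mm and 8.59 degrees, less where a joint would pass 70% of its speed; a pose out of reach is approached as far as the arm can. A call is refused whole if a number of a shift passes 50 or a number of a turn 0.15, either way. A call with a gripper value outside its range is refused whole. The fingers move at their own pace and stop on an object; the grip force is fixed at half the most. Time passes only in rows, so rows that do not move let the fingers close, or fill a call up. It gives the time, the measured TCP pose, the force, the opening and the grip force at its end, in the units of the state.
- r.read_state(): the state, without advancing time (a new reading comes with each control period).
- r.snapshot(name): name is "scene" or "side" or "wrist"; returns (picture, depth): 400x640x3 uint8, red, green, blue; 400x640 float32, m along the optical axis (not along the pixel's ray), 0 where there is no reading.
- r.calibration(name): a dict with "fov_y" (degrees; the focal length in pixels is half the picture's height over the tangent of half this angle, whatever the lens; pixels are square), "cx", "cy" (the principal point, pixels), "k1" (the pictures are not rectified: a ray, as slopes to the right and down, at radius r is drawn at 1 + k1 r^2 times it, then the intrinsics apply), "T" (4x4, takes a point from camera to world coordinates). Camera axes: x right, y down, z forward; pixel columns grow to the right and rows downward; lengths in m; the calibration is good to about 2 mm. A picture is of the moment at which its call begins: read the wrist's pose just before it. calibration takes no time and is no camera call; for the wrist camera it gives the pose at the moment of the call.
- r.sign_off(): hands the job in; it is judged then, once.
The state is a dict: "t": time; "joint_pos": joint angles; "joint_velocities": joint speeds; "tau": joint torques, N m; "tcp_pos": TCP position; "orientation": TCP orientation; "wrist_force": force on the tool from outside, world axes, zero at the start; "ft_torque": the same for the moment, N m; "gripper_width": finger opening in m; "grip_force": force on a finger pad.
Only numpy, scipy, OpenCV 4.12 (cv2) and the standard library are available. Lean on these libraries where they do the work, as an engineer would, in place of code of your own. Each camera call takes 0.05 s, during which the arm holds its last target. There are 200 camera calls.

## Task

Pick up the short steel column and lay it in the two black troughs of the test fixture with its tan end stub facing the brass sprung plunger. Then push it lengthwise so that it drives the plunger back until the column's end nut bears firmly on the blue stop block, without ramming it. Finish while still holding the column pressed against the stop (do not let go), and leave the long column, the beaker and the timer where they stand.

Things in the scene. Friction and masses are not known exactly. Their poses are not given: they have to be found in the camera images.
- column: Short steel column, 0.13 kg, lying on the bench along its y. Smooth tube 14 mm across at y -38..34 mm (grasp from above); hex nuts 18 mm over corners (along x), 16 mm high, at y 34..48 and -52..-38; 8 mm stubs: tan at y 48..60, blue at -60..-52. Origin: mid-length on the underside, axis 7.5 mm above; z up. Its y lies within about 0.9 rad of the fixture's y.
- column_tip (a point): Centre of the end face of the tan stub: column frame (0, 60, 7.5) mm.
- fixture: Fixture fixed to the bench: aluminium base plate 80 x 196 x 8 mm (y -81..115 mm). Its y axis is the pressing direction, towards plunger and stop; z up. Origin: on the bench, right under where the column's origin comes when home, with the column's y along the fixture's. With its origin at y = -20 mm the column lies in both troughs with its stub 4 mm short of the plunger.
- trough_near_plunger (a point): Middle of the floor of the black trough at fixture y 22..46 mm; floor flat, 24 mm above the bench; one nut of the column lies on it. Upright cheeks 21 mm apart up to 33 mm above the bench, then lips flaring outward up to about 46 mm.
- trough_far (a point): The same for the other, like trough, at fixture y -66..-42 mm. Between the troughs (64 mm) the space is free for fingers down to the base plate, 8 mm above the bench.
- stop_block: Blue steel hard stop, part of the fixture: foot and two posts up to 46 mm above the bench, 44 mm wide, 12 mm thick (fixture y 48..60 mm). The upright slot between the posts, 12 mm wide and open at the top, lets stub and plunger through but not the nut. Its frame coincides with the fixture's.
- stop_face (a point): On the fixture's axis in the plane of the stop's front face: fixture frame (0, 48, 31.5) mm. The shoulder of the nut by the tan stub (column y = 48 mm) meets this plane.
- plunger (a joint): Travel in m of the brass plunger (head 10.4 mm across, axis 31.5 mm above the bench): 0 = out, grows as pushed along the fixture's +y; about 0.016 with the nut on the stop (its own end 0.022). Its spring pushes back with 3 N when out plus 0.3 N per mm, 8 N with the nut on the stop; any further push is borne by the stop. It throws the column back if let go.
- plunger_face (a point): Centre of the plunger's front face: fixture frame (0, 44, 31.5) mm when out; moves with the plunger.
- long_column: Bystander: a longer steel column, 194 mm, lying on the bench. Origin under its middle. Leave it alone.
- beaker: Bystander: small clear beaker, 53 mm across, 61 mm high, standing on the bench. Origin under its centre. Leave it alone.
- bench_timer: Bystander: white bench timer 24 x 66 x 62 mm, standing on the bench. Origin under its centre. Leave it alone.
There are look-alikes about, which are no part of the job. What is shaped like the column but orange is not meant.

How it is judged:
By the outcome, as a careful person would: the job done as asked, in the order asked, and still so for the second after the job is handed in, while the arm keeps its last pose, push and grip.
It also fails if it takes over 38 s, if anything falls off the work surface, if the arm or the gripper's body presses on something with over 40 N, if the wrist force passes 120 N, or if a joint passes its speed limit or range.

## Working session

There is one attempt and no reset: what is moved stays moved. The work goes in short steps, Python scripts to look and compute and a tool call to move; the robot and the scene stay as the last step left them, time stands still between calls to the robot, and variables do not carry over. Pictures are saved under pics/ and viewed, at most 11 in all, crops included, and the job is handed in when it is done.

Besides the shell and the picture viewer there is one more tool, called after "Emit:" as name(argument=value, ...) on one line, values as JSON. step_arm: Moves the arm, as the interface text tells. Its arguments: {"type":"object","properties":{"increments":{"type":"string"}},"required":["increments"]}

```bash
mkdir -p pics; cat > h.py <<'E'
import numpy as np, cv2
from plant import r
def cloud(name):
    c=r.calibration(name); im,d=r.snapshot(name)
    f=200/np.tan(np.radians(c["fov_y"])/2)
    K=np.array([[f,0,c["cx"]],[0,f,c["cy"]],[0,0,1.]])
    v,u=np.mgrid[0:400,0:640].astype(np.float32)
    p=cv2.undistortPoints(np.stack([u.ravel(),v.ravel()],1)[:,None],K,np.array([c["k1"],0,0,0.]))[:,0]
    rays=np.c_[p,np.ones(len(p))]
    T=np.array(c["T"]); P=(rays*d.reshape(-1,1))@T[:3,:3].T+T[:3,3]
    P[d.ravel()==0]=np.nan
    return im,P.reshape(400,640,3),(rays@T[:3,:3].T).reshape(400,640,3),T[:3,3]
def onplane(ray,o,z): return o+ray*((z-o[2])/ray[...,2])[...,None]
E
python3 - <<'E'
from h import *
ims=[]
for n in("scene","side"):
    im,P,R,o=cloud(n); np.savez(n,im=im,P=P,R=R,o=o); cv2.imwrite(f"pics/{n}.png",im[:,:,::-1]); print(n,o)
s=r.read_state();print(s["t"],s["tcp_pos"],s["orientation"],s["wrist_force"])
E
```

```text
scene [ 0.00289333 -0.48463015  0.50811423]
side [ 0.10032018 -0.88095919  0.72834211]
0.1 [0.24123746 0.62986119 0.23037955] [-1.30047182e-04  1.81865084e-01  9.83323101e-01 -8.67825676e-04] [-0.35296695  0.94497671 -0.07290475]
```

View pics/scene.png

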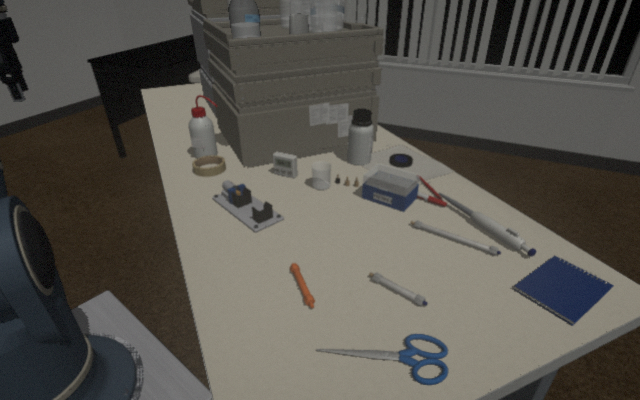

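View pics/side.png

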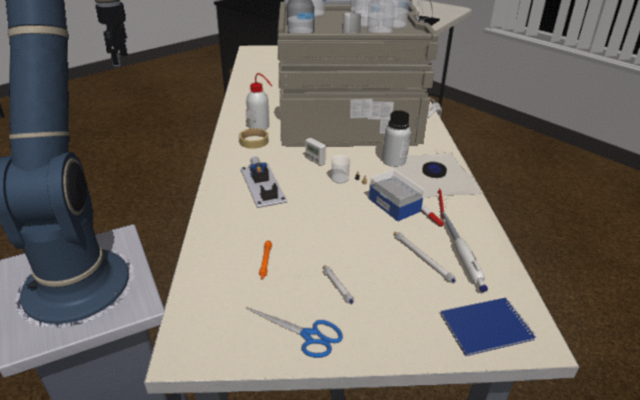

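The scene view shows the column at about (398,289) with its tan end at (372,276). The fixture is at (248,208) with the plunger at its far end (230,187). The orange decoy is at (302,285).

```bash
python3 - <<'E'
from h import *
def big(m):
    n,l,s,c=cv2.connectedComponentsWithStats(m.astype(np.uint8)); return l==1+np.argmax(s[1:,4])
for n,cb,fb in(("scene",(360,262,435,312),(205,175,290,235)),("side",(315,258,360,308),(235,150,292,210))):
    D=np.load(n+".npz"); im,P,R,o=[D[k] for k in("im","P","R","o")]
    hsv=cv2.cvtColor(im,cv2.COLOR_RGB2HSV)
    z=onplane(R,o,.0075)
    x0,y0,x1,y1=cb; m=np.zeros((400,640),bool)
    bg=np.median(im[y0:y1,x0:x1].reshape(-1,3),0); m[y0:y1,x0:x1]=(np.abs(im[y0:y1,x0:x1].astype(int)-bg).sum(2)>45)
    m=big(m); q=z[m][:,:2]; c=q.mean(0); d=np.linalg.svd(q-c,full_matrices=False)[2][0]; d*=np.sign(d[1]); t=(q-c)@d
    print(n,"col",c+d*(t.min()+t.max())/2,"yaw of y",np.degrees(np.arctan2(d[1],d[0])),"len",np.ptp(t),"depthz",np.nanmedian(P[m][:,2]))
    for k in(t.argmax(),t.argmin()): print("  end px",np.argwhere(m)[k][::-1],im[m][k])
    x0,y0,x1,y1=fb; s=im[y0:y1,x0:x1]; cv2.imwrite(f"pics/f_{n}.png",cv2.resize(s[:,:,::-1],None,fx=6,fy=6,interpolation=2))
    PP=P[y0:y1,x0:x1]; w=(PP[...,2]>.004)&(PP[...,2]<.014)
    m=np.zeros((400,640),bool); m[y0:y1,x0:x1]=PP[...,2]>.004; m=big(m)
    q=P[m]; rect=cv2.minAreaRect(q[:,:2].astype(np.float32)*1000); print(" fix rect",rect)
E
```

```text
scene col [ 0.47940697 -0.24748635] yaw of y 89.65423364956442 len 0.12105605432994251 depthz 0.008856401102686817
  end px [370 272] [127 120 106]
  end px [427 304] [113 109 103]
 fix rect ((488.1744689941406, 173.39373779296875), (198.37515258789062, 81.03123474121094), 82.1864242553711)
side col [ 0.48197177 -0.24655168] yaw of y 89.31487950646806 len 0.1260531674786517 depthz 0.011633255464466585
  end px [323 265] [185 173 148]
  end px [352 304] [182 172 158]
 fix rect ((489.59259033203125, 193.27267456054688), (235.26535034179688, 82.6661376953125), 81.41889190673828)
```

View pics/f_scene.png

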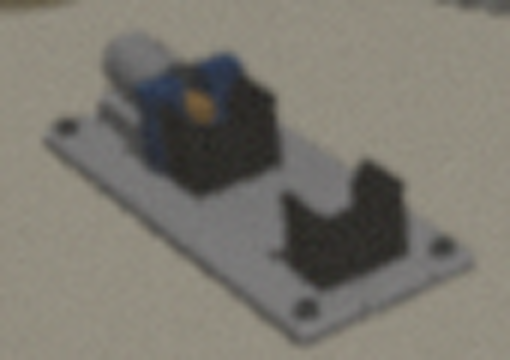

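The crop shows the near trough, the blue stop and the brass plunger at the upper left. The fixture's y therefore points to about world 82°.

```bash
cat >> h.py <<'E'
def state():
    s=r.read_state(); w,x,y,z=s["orientation"]
    from scipy.spatial.transform import Rotation as Ro
    M=Ro.from_quat([x,y,z,w]).as_matrix(); yaw=np.arctan2(M[1,1],M[0,1])  # yaw of tool y
    return s,np.array(s["tcp_pos"]),yaw,M
def rows(p,yaw,tgt,tyaw,n,g):
    "n equal steps world p->tgt; tool y at yaw; tool x = y x z, z down"
    out=[];dy=(tyaw-yaw)/n;d=(np.array(tgt)-p)/n*1000
    for i in range(n):
        a=yaw+i*dy; Y=np.array([np.cos(a),np.sin(a)]); X=np.array([-np.sin(a),np.cos(a)])
        out.append(f"{g} {d[:2]@X:.1f} {d[:2]@Y:.1f} {-d[2]:.1f} {-dy:.3f}")
    return "; ".join(out)
E
python3 - <<'E'
from h import *
for n in("scene","side"):
    P=np.load(n+".npz")["P"]; q=P.reshape(-1,3); m=(q[:,2]>.07)&(q[:,2]<.6)&(q[:,0]>.15)&(q[:,0]<1.1)&(q[:,1]>-.4)&(q[:,1]<1)&~((q[:,0]<.32)&(q[:,2]>.2))
    g=np.round(q[m][:,:2]/.1).astype(int)
    for k in np.unique(g,axis=0):
        s=(g==k).all(1)
        if s.sum()>15: print(n,k/10,round(q[m][s][:,2].max(),3))
s,p,y,M=state(); T=np.array(r.calibration("wrist")["T"]); print(p,y,M.round(3)); print("cam in tool",M.T@(T[:3,3]-p),(M.T@T[:3,:3]).round(2),r.calibration("wrist")["fov_y"])
a=np.radians(-8)
m1=np.array([.40,.40,.25]);print(rows(p,y,m1,.6,5,85)); print(rows(m1,.6,[.44,.16,.25],a,5,85))
E
```

```text
scene [0.6 0.3] 0.359
scene [0.6 0.4] 0.36
scene [0.6 0.5] 0.186
scene [0.7 0.3] 0.426
scene [0.7 0.4] 0.426
scene [0.7 0.5] 0.36
scene [0.7 0.6] 0.36
scene [0.8 0.1] 0.11
scene [0.8 0.2] 0.349
scene [0.8 0.3] 0.389
scene [0.8 0.4] 0.332
scene [0.8 0.5] 0.41
scene [0.8 0.6] 0.404
scene [0.8 0.7] 0.406
scene [0.8 0.8] 0.395
scene [0.9 0.1] 0.153
scene [0.9 0.2] 0.417
scene [0.9 0.3] 0.418
scene [0.9 0.4] 0.414
scene [0.9 0.5] 0.407
scene [0.9 0.6] 0.399
scene [0.9 0.8] 0.389
scene [0.9 0.9] 0.384
scene [0.9 1. ] 0.371
scene [1.  0.2] 0.411
scene [1.  0.3] 0.412
scene [1.  0.5] 0.349
scene [1.  0.6] 0.398
scene [1.1 0.3] 0.405
side [0.6 0.3] 0.363
side [0.6 0.4] 0.363
side [0.6 0.5] 0.186
side [ 0.7 -0.1] 0.072
side [0.7 0.3] 0.428
side [0.7 0.4] 0.426
side [0.7 0.5] 0.362
side [0.7 0.6] 0.362
side [ 0.8 -0.1] 0.071
side [0.8 0.1] 0.116
side [0.8 0.2] 0.351
side [0.8 0.3] 0.39
side [0.8 0.4] 0.335
side [0.8 0.5] 0.385
side [0.8 0.6] 0.362
side [0.9 0.1] 0.156
side [0.9 0.2] 0.424
side [0.9 0.3] 0.427
side [0.9 0.4] 0.408
side [0.9 0.5] 0.383
side [0.9 0.6] 0.353
side [1.  0.1] 0.327
side [1.  0.2] 0.424
side [1.  0.3] 0.414
side [1.  0.6] 0.352
side [1.1 0.3] 0.396
side [1.1 0.4] 0.367
[0.24123746 0.62986119 0.23037955] 1.2050304621136558 [[-0.934  0.358 -0.001]
 [ 0.358  0.934 -0.002]
 [-0.    -0.002 -1.   ]]
cam in tool [ 0.07225523  0.00039954 -0.14365013] [[ 0.   -0.96 -0.29]
 [ 1.    0.   -0.  ]
 [ 0.   -0.29  0.96]] 59.18525355229241
85 -46.1 -31.6 -3.9 0.121; 85 -49.6 -25.8 -3.9 0.121; 85 -52.3 -19.6 -3.9 0.121; 85 -54.3 -13.1 -3.9 0.121; 85 -55.5 -6.5 -3.9 0.121
85 -44.1 -20.5 -0.0 0.148; 85 -46.7 -13.8 -0.0 0.148; 85 -48.2 -6.7 -0.0 0.148; 85 -48.7 0.4 -0.0 0.148; 85 -48.1 7.6 -0.0 0.148
```

Emit:
step_arm(increments="85 -37.2 -30.7 -4 0.121; 85 -40.7 -26 -4 0.121; 85 -43.5 -20.9 -4 0.121; 85 -45.8 -15.4 -4 0.121; 85 -47.2 -9.8 -4 0.121")

```text
t: 0.6
tcp_pos: [0.361, 0.4184, 0.2512]
orientation: [-0.0, 0.469, 0.883, -0.0]
wrist_force: [0.0, 0.2, -0.2]
gripper_width: 0.0849
grip_force: 0.0
```

Emit:
step_arm(increments="85 -44.2 -13.3 0 0.148; 85 -45.7 -6.6 0 0.148; 85 -46.2 0.2 0 0.148; 85 -45.7 7 0 0.148; 85 -44.1 13.6 0 0.148")

```text
t: 1.1
tcp_pos: [0.4304, 0.1984, 0.2511]
orientation: [-0.0, 0.757, 0.654, -0.0]
wrist_force: [1.4, -0.4, 0.1]
gripper_width: 0.0852
grip_force: 0.0
```

```bash
python3 - <<'E'
from h import *
s,p,y,M=state(); print(s["t"],p,y)
im,P,R,o=cloud("wrist"); np.savez("w1",im=im,P=P,R=R,o=o); cv2.imwrite("pics/w1.png",im[:,:,::-1])
s,p,y,M=state(); print(s["t"],p,y)
print(rows(p,y,[.50,-.03,.25],.0,5,85)); print(rows(np.array([.5,-.03,.25]),0,[.48,-.22,.20],0,5,85))
E
```

```text
1.1 [0.43043983 0.19842556 0.25113812] -0.1459156149889827
1.15 [0.43292911 0.18975622 0.25132964] -0.16160397950332933
85 -41.2 20.3 0.3 -0.032; 85 -41.9 19.0 0.3 -0.032; 85 -42.4 17.6 0.3 -0.032; 85 -43.0 16.2 0.3 -0.032; 85 -43.5 14.8 0.3 -0.032
85 -38.0 -4.0 10.0 -0.000; 85 -38.0 -4.0 10.0 -0.000; 85 -38.0 -4.0 10.0 -0.000; 85 -38.0 -4.0 10.0 -0.000; 85 -38.0 -4.0 10.0 -0.000
```

View pics/w1.png

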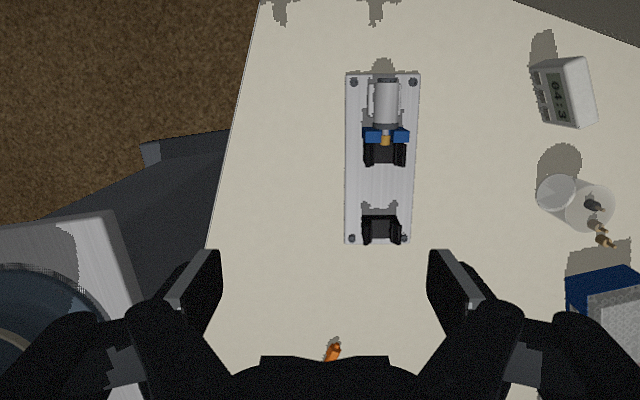

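The wrist view shows the fixture plate at px (345–420, 72–243), with the stop and plunger at (386,136) and the troughs at (384,152) and (381,228). I'll measure it and go on to the column.

```bash
python3 - <<'E'
from h import *
D=np.load("w1.npz"); im,P,R,o=[D[k] for k in("im","P","R","o")]
z=onplane(R,o,.008)
b=np.zeros((400,640),bool); b[60:255,335:430]=True
h=P[...,2]
m=b&(h>.004)&(h<.06)
n,l,s,c=cv2.connectedComponentsWithStats(m.astype(np.uint8)); m=l==1+np.argmax(s[1:,4])
rect=cv2.minAreaRect((P[m][:,:2]*1000).astype(np.float32)); print(rect)
m2=m&(h<.012); q=z[m2][:,:2]; rect=cv2.minAreaRect((q*1000).astype(np.float32)); print("plate",rect,np.median(P[m2][:,2]))
# dark trough points above plate, per trough, lateral middle
ang=np.radians(rect[2] if rect[1][0]>rect[1][1] else rect[2]+90); 
d=np.array([np.cos(ang),np.sin(ang)]); d*=np.sign(d[1]); e=np.array([d[1],-d[0]])
c0=np.array(rect[0])/1000-.017*d; print("origin",c0,"yaw",np.degrees(np.arctan2(d[1],d[0])))
t=(P[...,:2]-c0)
hsv=cv2.cvtColor(im,cv2.COLOR_RGB2HSV)
for nm,mm in(("all>18",m&(h>.018)),("far",m&(h>.018)&(t@d<-.02)),("near",m&(h>.018)&(t@d>0)&(t@d<.047)),("blue",m&(hsv[...,0]>100)&(hsv[...,0]<125)&(hsv[...,1]>140))):
    q=t[mm]; print(nm,mm.sum(),"x",np.percentile(q@e,[1,50,99]).round(4),"y",np.percentile(q@d,[1,50,99]).round(4),"z",np.percentile(P[mm][:,2],[1,50,99]).round(4))
E
```

```text
((491.2709655761719, 175.41873168945312), (196.5640869140625, 79.45878601074219), 82.18050384521484)
plate ((490.823486328125, 175.61599731445312), (196.13279724121094, 79.16584014892578), 82.06293487548828) 0.00911506683595198
origin [0.48847604 0.15877885] yaw 82.06293487548828
all>18 4031 x [-0.0206 -0.0011  0.0202] y [-0.0645  0.0512  0.1078] z [0.0194 0.0396 0.0481]
far 922 x [-0.0193  0.0022  0.0203] y [-0.0656 -0.0514 -0.0419] z [0.0184 0.0311 0.0445]
near 946 x [-0.0196  0.0017  0.02  ] y [0.0223 0.0342 0.0458] z [0.0214 0.0357 0.0444]
blue 569 x [-0.0214 -0.0066  0.0209] y [-0.0539  0.0546  0.0599] z [0.014  0.0465 0.0489]
```

Emit:
step_arm(increments="85 -41 20 0 -0.032; 85 -42 19 0 -0.032; 85 -42.5 17.5 0 -0.032; 85 -43 16 0 -0.032; 85 -43.5 15 0 -0.01")

```text
t: 1.65
tcp_pos: [0.5017, -0.0193, 0.2512]
orientation: [-0.0, 0.707, 0.707, 0.0]
wrist_force: [1.2, 0.4, -0.0]
gripper_width: 0.085
grip_force: 0.0
```

Emit:
step_arm(increments="85 -38 -4 10 0; 85 -38 -4 10 0; 85 -34 -4 10 0; 85 -20 -4 10 0; 85 -10 -4 10 0")

```text
t: 2.15
tcp_pos: [0.4807, -0.1601, 0.2007]
orientation: [0.0, 0.709, 0.705, -0.0]
wrist_force: [0.0, 0.1, 0.1]
gripper_width: 0.0847
grip_force: 0.0
```

```bash
python3 - <<'E'
from h import *
s,p,y,M=state(); print(s["t"],p,y)
im,P,R,o=cloud("wrist"); np.savez("w2",im=im,P=P,R=R,o=o); cv2.imwrite("pics/w2.png",im[:,:,::-1])
s,p,y,M=state(); print(s["t"],p,y)
E
```

```text
2.15 [ 0.4806834  -0.16007366  0.20073851] -0.004972146654991962
2.2 [ 0.47893501 -0.16054238  0.19925705] -0.006119936266833773
```

View pics/w2.png

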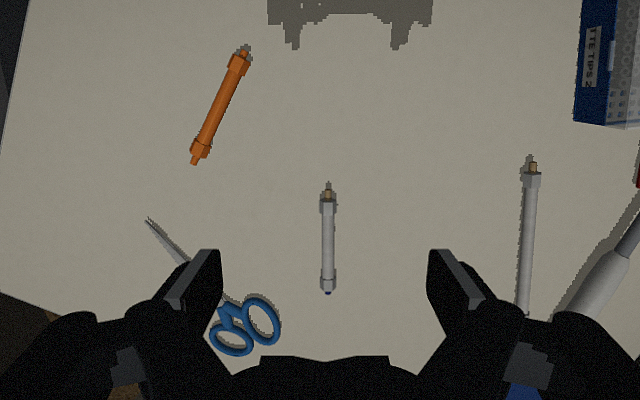

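The column stands alone at (328, 183–293), tan stub up (towards +y). The scissors lie well to its left.

```bash
python3 - <<'E'
from h import *
D=np.load("w2.npz"); im,P,R,o=[D[k] for k in("im","P","R","o")]
b=np.zeros((400,640),bool); b[170:305,300:355]=True
h=P[...,2]; m=b&(h>.004)&(h<.03)
n,l,s,c=cv2.connectedComponentsWithStats(m.astype(np.uint8)); m=l==1+np.argmax(s[1:,4])
q=P[m][:,:2]; c=q.mean(0); d=np.linalg.svd(q-c,full_matrices=False)[2][0]; d*=np.sign(d[1]); t=(q-c)@d; e=np.array([d[1],-d[0]])
c2=c+d*(t.min()+t.max())/2; c2+=e*np.mean(np.percentile((q-c2)@e,[2,98])); print(np.ptp(t),c2,np.degrees(np.arctan2(d[1],d[0])),h[m].max(),h[b&(h<.004)].mean())
for z in(.0075,.012):
    hsv=cv2.cvtColor(im,cv2.COLOR_RGB2HSV)
    tan=b&(hsv[...,0]>8)&(hsv[...,0]<25)&(hsv[...,1]>90); blue=b&(hsv[...,0]>100)&(hsv[...,0]<130)&(hsv[...,1]>90)
    Z=onplane(R,o,z); A=Z[tan][:,:2].mean(0); B=Z[blue][:,:2].mean(0); print(tan.sum(),blue.sum(),A,B,np.linalg.norm(A-B))
E
```

```text
0.11872193440393274 [ 0.48486587 -0.24703357] 90.02948040620925 0.01844015088893325 0.0009445323577132299
57 11 [ 0.48463667 -0.193832  ] [ 0.48473707 -0.30707836] 0.11324640025841701
57 11 [ 0.48460269 -0.19240132] [ 0.48470174 -0.30413485] 0.11173357896060086
```

Emit:
step_arm(increments="85 -22 1.2 30 -0.007; 85 -22 1.2 30 0; 85 -22 1.2 30 0; 85 -21 1.2 30 0; 85 0 1.2 20 0")

```text
t: 2.7
tcp_pos: [0.4869, -0.2469, 0.0595]
orientation: [-0.0, 0.706, 0.708, -0.001]
wrist_force: [0.2, -0.0, -0.4]
gripper_width: 0.0848
grip_force: 0.0
```

Emit:
step_arm(increments="85 0 0 0 0; 85 0 0 15 0; 85 0 0 10 0; 85 0 0 5 0; 85 0 0 0 0")

```text
t: 3.2
tcp_pos: [0.4876, -0.2441, 0.0309]
orientation: [-0.0, 0.705, 0.709, 0.0]
wrist_force: [-0.0, 0.5, 0.5]
gripper_width: 0.0847
grip_force: 0.0
```

```bash
python3 - <<'E'
from h import *
s,p,y,M=state(); print(s["t"],p,y,M[:,2],s["wrist_force"])
im,P,R,o=cloud("wrist"); cv2.imwrite("pics/w3.png",im[:,:,::-1])
E
```

```text
3.2 [ 0.48759429 -0.2441436   0.03094765] 0.0057231048602784445 [-5.62689722e-04  6.08499769e-04 -9.99999657e-01] [-2.32395046e-04  4.83537823e-01  4.83943907e-01]
```

View pics/w3.png

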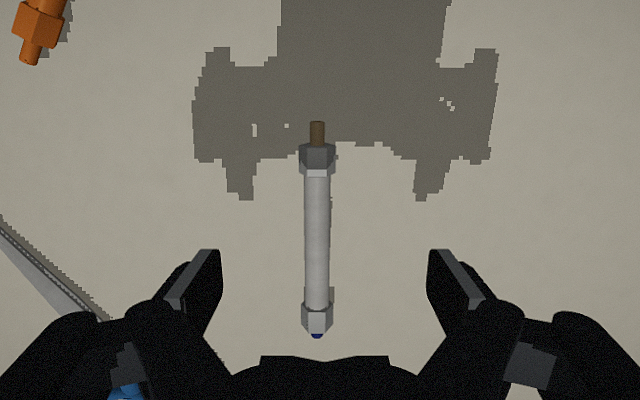

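The column sits between the open fingers, about 3 mm off centre to the left (317 against 324). That agrees with the measurement, so I'll correct it, descend and close.

Emit:
step_arm(increments="85 -3.4 -2.8 8 0.005; 85 0 0 8 0; 85 0 0 7 0; 85 0 0 5 0; 85 0 0 0 0")

```text
t: 3.75
tcp_pos: [0.4843, -0.2479, 0.0023]
orientation: [-0.001, 0.707, 0.707, -0.0]
wrist_force: [1.1, -0.3, -0.2]
gripper_width: 0.0853
grip_force: 0.0
```

Emit:
step_arm(increments="40 0 0 0 0; 20 0 0 0 0; 5 0 0 0 0; 5 0 0 0 0; 5 0 0 0 0")

```text
t: 4.25
tcp_pos: [0.485, -0.2481, 0.0034]
orientation: [0.0, 0.707, 0.707, 0.0]
wrist_force: [-1.1, 0.4, 5.3]
gripper_width: 0.0119
grip_force: 22.3
```

Emit:
step_arm(increments="5 0 0 0 0; 5 0 0 0 0; 5 0 0 0 0; 5 0 0 0 0; 5 0 0 0 0")

```text
t: 4.75
tcp_pos: [0.485, -0.2482, 0.0036]
orientation: [-0.0, 0.707, 0.707, 0.0]
wrist_force: [-1.1, 1.6, 6.0]
gripper_width: 0.0102
grip_force: 59.0
```

Emit:
step_arm(increments="5 0 0 -5 0; 5 0 0 -10 0; 5 0 0 -20 0; 5 0 0 -30 0; 5 0 0 -35 0")

```text
t: 5.25
tcp_pos: [0.4841, -0.2479, 0.1039]
orientation: [-0.001, 0.707, 0.707, -0.001]
wrist_force: [1.1, 0.1, -0.4]
gripper_width: 0.0104
grip_force: 58.8
```

```bash
python3 - <<'E'
from h import *
s,p,y,M=state(); print(s["t"],p,y,s["wrist_force"],s["gripper_width"],s["grip_force"],s["ft_torque"])
im,P,R,o=cloud("wrist"); cv2.imwrite("pics/w4.png",im[:,:,::-1]); np.savez("w4",im=im,P=P,R=R,o=o,p=p,M=M)
E
```

```text
5.25 [ 0.48409253 -0.24786123  0.10391203] -0.00021035255890915355 [ 1.14264536  0.12469484 -0.40141144] 0.010376666013098331 58.82017940282822 [-0.02062961 -0.07061475  0.02194538]
```

View pics/w4.png

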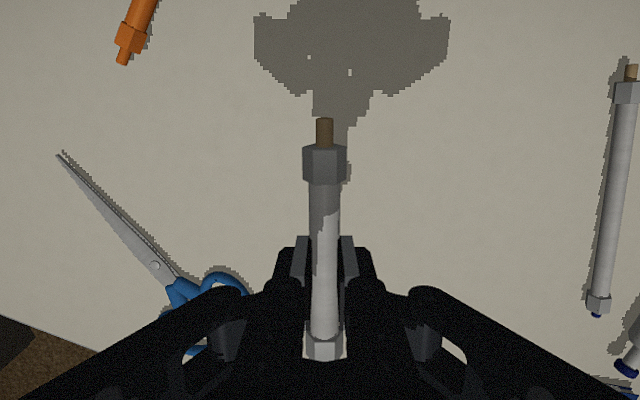

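The column is held between the pads, tan stub at (324,130) and rear nut at (324,342). Next I'll check its tilt and position in the tool frame.

```bash
python3 - <<'E'
from h import *
D=np.load("w4.npz"); im,P,R,o,p,M=[D[k] for k in("im","P","R","o","p","M")]
q=(P-p)@M*1000  # tool frame mm
b=np.zeros((400,640),bool); b[112:362,296:352]=True
m=b&(q[...,2]<25)&(q[...,2]>-30)&(np.abs(q[...,1])<12)
for a in range(-65,70,6):
    s=m&(np.abs(q[...,0]-a)<3)
    if s.sum()>5: k=q[s]; print(a,s.sum(),"y",np.percentile(k[:,1],[3,50,97]).round(1),"ztop",np.percentile(k[:,2],[2,10,50]).round(1))
# tip
hsv=cv2.cvtColor(im,cv2.COLOR_RGB2HSV)
print("x range",np.percentile(q[m][:,0],[.2,99.8]))
E
```

```text
-53 9 y [-6.5  7.5  9.2] ztop [-8.9 -8.6 -7.4]
-47 273 y [-7.6  0.9  9.4] ztop [-13.7 -13.3 -11.8]
-41 415 y [-7.1  0.9  8.9] ztop [-14.  -13.6 -12.5]
-35 415 y [-5.7  0.9  7.9] ztop [-13.6 -12.5 -11. ]
-29 316 y [-5.   0.9  7.1] ztop [-12.5 -12.2 -11. ]
-23 313 y [-4.5  1.4  6.7] ztop [-12.5 -12.2 -11.1]
-17 310 y [-4.2  0.9  6.6] ztop [-12.7 -12.2 -11.1]
-11 320 y [-4.2  1.1  6.4] ztop [-24.6 -12.6 -11.3]
-5 358 y [-4.2  1.3  6.4] ztop [-23.5 -12.9 -11.3]
1 366 y [-4.2  0.9  6.4] ztop [-22.1 -13.2 -11.3]
7 396 y [-4.2  1.3  6.4] ztop [-29.4 -19.7 -11.4]
13 1209 y [-9.7  0.1 11.1] ztop [-29.3 -26.5 -12.7]
19 430 y [-5.   1.3  7.2] ztop [-12.8 -12.3 -11. ]
25 450 y [-4.8  0.9  7.1] ztop [-12.5 -12.1 -11. ]
31 456 y [-4.9  1.3  7. ] ztop [-12.8 -12.2 -11. ]
37 547 y [-7.1  0.9  9.3] ztop [-14.3 -13.5 -12.1]
43 680 y [-7.4  0.9  9.2] ztop [-14.1 -13.6 -12.5]
49 654 y [-7.   0.9  9.2] ztop [-13.9 -13.4 -10.3]
55 283 y [-2.2  1.3  4.4] ztop [-9.6 -9.1 -8.1]
61 135 y [-2.2  1.3  4.4] ztop [-9.5 -9.  -8.1]
x range [-49.40604295  60.41031193]
```

Emit:
step_arm(increments="5 25 0.1 -2 0.014; 5 36.6 -0.4 -2 0.014; 5 40 -0.9 -3 0.014; 5 40 -1.5 -3 0.014; 5 40 -2.1 -3 0.014")

```text
t: 5.8
tcp_pos: [0.4855, -0.065, 0.1168]
orientation: [0.0, 0.732, 0.682, 0.0]
wrist_force: [0.1, 0.7, -1.2]
gripper_width: 0.0105
grip_force: 58.8
```

Emit:
step_arm(increments="5 40 -2.6 -3 0.014; 5 40 -3.2 -2 0.014; 5 40 -3.8 -2 0.014; 5 36 -3.9 0 0.014; 5 25 -3 0 0.013")

```text
t: 6.3
tcp_pos: [0.4862, 0.1184, 0.1237]
orientation: [-0.0, 0.754, 0.657, 0.001]
wrist_force: [-0.6, 0.1, -1.3]
gripper_width: 0.0106
grip_force: 58.8
```

Emit:
step_arm(increments="5 0 0 0 0; 5 0 0 0 0; 5 0 0 0 0; 5 0 0 0 0; 5 0 0 0 0")

```text
t: 6.8
tcp_pos: [0.4866, 0.1142, 0.1234]
orientation: [0.0, 0.755, 0.656, 0.0]
wrist_force: [0.1, -0.1, -1.1]
gripper_width: 0.0106
grip_force: 58.8
```

```bash
cat > look.py <<'E'
from h import *
import sys
s,p,y,M=state(); print(s["t"],p,y,s["gripper_width"],s["grip_force"])
im,P,R,o=cloud("wrist"); cv2.imwrite(f"pics/{sys.argv[1]}.png",im[:,:,::-1]); np.savez(sys.argv[1],im=im,P=P,R=R,o=o,p=p,M=M)
O=np.array([.4885,.1588]); a=np.radians(82.06); d=np.array([np.cos(a),np.sin(a)]); e=np.array([d[1],-d[0]])
f=(p[:2]-O)*1000; print("TCP in fixture x,y",(f@e).round(2),(f@d).round(2),"yaw err deg",np.degrees(y)+7.94)
E
python3 look.py w5
```

```text
6.8 [0.48659202 0.11421186 0.12339464] -0.14105978841669667 0.010578683333449818 58.83719019591808
TCP in fixture x,y 4.27 -44.42 yaw err deg -0.14213053528509523
```

View pics/w5.png

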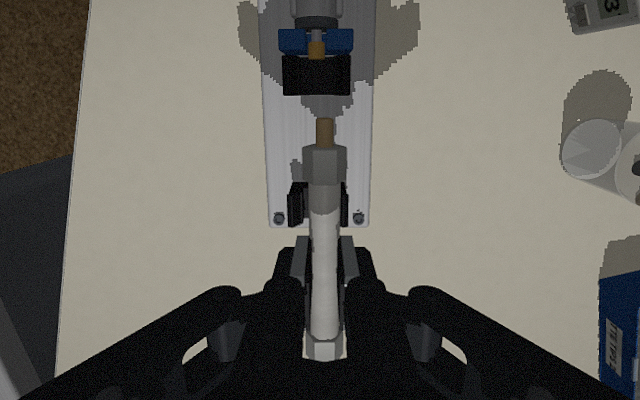

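The column hangs level over the far end of the fixture. The stop and plunger show at (316,45) and the near trough at (316,75).

```bash
python3 - <<'E'
from h import *
D=np.load("w5.npz"); im,P,R,o,p,M=[D[k] for k in("im","P","R","o","p","M")]
q=(P-p)@M*1000; h=P[...,2]
Zp=(onplane(R,o,.008)-p)@M*1000
pl=(h>.0045)&(h<.0125); pl[:, :230]=0; pl[:,400:]=0; pl[228:]=0
L=[];
for v in range(96,205,3):
    u=np.where(pl[v])[0]
    if len(u)>30: L.append([Zp[v,u[0],0],Zp[v,u[0],1],Zp[v,u[-1],0],Zp[v,u[-1],1]])
L=np.array(L); mid=(L[:,1]+L[:,3])/2; xm=(L[:,0]+L[:,2])/2
k=np.polyfit(xm,mid,1); print("plate mid y = %.2f + %.4f x"%(k[1],k[0]),"width",np.median(L[:,3]-L[:,1]),"slopes",np.polyfit(L[:,0],L[:,1],1)[0],np.polyfit(L[:,2],L[:,3],1)[0])
hsv=cv2.cvtColor(im,cv2.COLOR_RGB2HSV)
b=(hsv[...,0]>100)&(hsv[...,0]<125)&(hsv[...,1]>130)&(h>.04)&(h<.055); b[80:]=0;b[:,:250]=0;b[:,380:]=0
k=q[b]; print("stop top y",np.percentile(k[:,1],[1,99]),"mid",np.percentile(k[:,1],[1,99]).mean(),"x",np.percentile(k[:,0],[1,99]))
s=(hsv[...,2]<60)&(h>.03)&(h<.055); s[:50]=0;s[100:]=0;s[:,:270]=0;s[:,365:]=0
k=q[s]; print("near trough y",np.percentile(k[:,1],[1,99]).mean(),"x",np.percentile(k[:,0],[1,99]))
s=(hsv[...,2]<60)&(h>.02)&(h<.055); s[:180]=0;s[230:]=0;s[:,:280]=0;s[:,355:]=0
k=q[s]; print("far trough y",np.percentile(k[:,1],[1,99]).mean(),"x",np.percentile(k[:,0],[1,99]))
c=(np.abs(q[...,1])<13)&(q[...,2]<5)&(q[...,2]>-30)
for a in(-44,-29,25,43,57):
    s=c&(np.abs(q[...,0]-a)<3); print(a,np.percentile(q[s][:,1],[3,97]).mean())
E
```

```text
plate mid y = -3.49 + -0.0088 x width 78.69876266818103 slopes -0.006324528935862948 -0.011269807693986411
stop top y [-25.47570154  17.03432602] mid -4.22068775988742 x [ 80.20084732 103.89349349]
near trough y -4.309438871268924 x [66.5892926  92.72218641]
far trough y -3.807695898626026 x [-20.3909147    2.42176666]
-44 0.8668430900454731
-29 0.9646886872034752
25 1.0677082584949344
43 0.8664493383999763
57 1.0488799882807365
```

Emit:
step_arm(increments="5 8 -1.7 5 -0.006; 5 8 -1.7 15 0; 5 7.5 -1.6 20 0; 5 0 0 15 0; 5 0 0 5 0")

```text
t: 7.35
tcp_pos: [0.4835, 0.1397, 0.0616]
orientation: [-0.001, 0.752, 0.659, -0.001]
wrist_force: [-0.5, -0.8, -1.1]
gripper_width: 0.0107
grip_force: 58.8
```

Emit:
step_arm(increments="5 0 0 0 0; 5 0 0 0 0; 5 0 0 0 0; 5 0 0 0 0; 5 0 0 0 0")

```text
t: 7.85
tcp_pos: [0.4849, 0.1394, 0.0637]
orientation: [0.0, 0.753, 0.659, 0.0]
wrist_force: [-0.5, -0.3, -1.3]
gripper_width: 0.0105
grip_force: 58.8
```

```bash
python3 look.py w6; python3 - <<'E'
from h import *
D=np.load("w6.npz"); im,P,R,o,p,M=[D[k] for k in("im","P","R","o","p","M")]
q=(P-p)@M*1000; h=P[...,2]; hsv=cv2.cvtColor(im,cv2.COLOR_RGB2HSV)
b=(hsv[...,0]>100)&(hsv[...,0]<125)&(hsv[...,1]>130)&(h>.04)&(h<.055)&(np.abs(q[...,1])<40)&(q[...,0]<100)
k=q[b]; print("stop",b.sum(),k.size and (np.percentile(k[:,1],[1,99]).mean(),np.percentile(k[:,0],[1,99])))
s=(hsv[...,2]<60)&(h>.03)&(h<.055)&(np.abs(q[...,1])<26)&(q[...,0]>35)&(q[...,0]<75)
k=q[s]; print("near",s.sum(),np.percentile(k[:,1],[1,99]),np.percentile(k[:,0],[1,99]))
c=(np.abs(q[...,1])<13)&(q[...,2]<5)&(q[...,2]>-30)
for a in(-44,25,43,57):
    s=c&(np.abs(q[...,0]-a)<3); print(a,np.percentile(q[s][:,1],[3,97]).mean())
E
```

```text
7.85 [0.48494808 0.13937755 0.06374696] -0.1330993823451034 0.010466652670741323 58.830179795622826
TCP in fixture x,y -0.83 -19.73 yaw err deg 0.31396713582751357
stop 2065 (np.float64(1.5501995959034343), array([46.99872374, 79.47019269]))
near 2640 [-19.22576362  22.00387414] [42.42873589 74.06832707]
-44 0.9300059570099037
25 1.1273890132549989
43 0.9074692514064604
57 1.0953846048083817
```

View pics/w6.png

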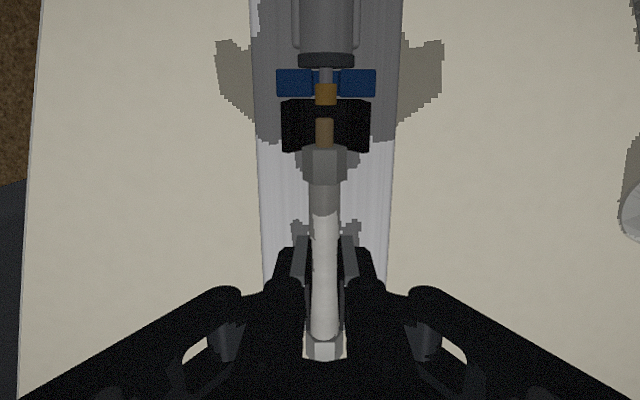

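The column is aligned above the troughs: trough middle at +1.4 and column at +1.0 mm, with the stub short of the plunger at (325,93). I'll lower it now.

Emit:
step_arm(increments="5 -1 0.4 6 0; 5 0 0 8 0; 5 0 0 7 0; 5 0 0 5 0; 5 0 0 3 0")

```text
t: 8.4
tcp_pos: [0.4846, 0.1381, 0.0334]
orientation: [-0.0, 0.753, 0.659, -0.001]
wrist_force: [0.9, -1.0, -1.0]
gripper_width: 0.0109
grip_force: 58.8
```

Emit:
step_arm(increments="5 0 0 2 0; 5 0 0 2 0; 5 0 0 1 0; 5 0 0 0 0; 5 0 0 0 0")

```text
t: 8.9
tcp_pos: [0.485, 0.1383, 0.0294]
orientation: [-0.0, 0.753, 0.659, 0.0]
wrist_force: [-0.7, -0.3, -0.4]
gripper_width: 0.0108
grip_force: 58.8
```

Emit:
step_arm(increments="5 0 0 1 0; 5 0 0 0 0; 5 0 0 0.5 0; 5 0 0 0 0; 5 0 0 0 0")

```text
t: 9.4
tcp_pos: [0.485, 0.1382, 0.0278]
orientation: [-0.0, 0.753, 0.659, 0.0]
wrist_force: [-0.1, 0.1, -0.8]
gripper_width: 0.0105
grip_force: 58.8
```

Emit:
step_arm(increments="5 0 0 0.5 0; 5 0 0 0 0; 5 0 0 0.5 0; 5 0 0 0 0; 5 0 0 0 0")

```text
t: 9.9
tcp_pos: [0.485, 0.1383, 0.0275]
orientation: [-0.0, 0.753, 0.659, 0.0]
wrist_force: [-2.2, -1.3, 8.0]
gripper_width: 0.0107
grip_force: 59.9
```

Seated on the trough floors. I'll ease off slightly and push slowly.

Emit:
step_arm(increments="5 0 0 -0.4 0; 5 2 0 0 0; 5 2 0 0 0; 5 2 0 0 0; 5 2 0 0 0")

```text
t: 10.4
tcp_pos: [0.4864, 0.1432, 0.0275]
orientation: [0.001, 0.753, 0.658, -0.001]
wrist_force: [-1.3, -9.0, 7.8]
gripper_width: 0.0105
grip_force: 59.8
```

Emit:
step_arm(increments="5 2 0 0 0; 5 2 0 0 0; 5 2 0 0 0; 5 1 0 0 0; 5 0 0 0 0")

```text
t: 10.9
tcp_pos: [0.4872, 0.1486, 0.0275]
orientation: [0.002, 0.754, 0.657, -0.002]
wrist_force: [-2.6, -9.7, 8.6]
gripper_width: 0.0106
grip_force: 59.9
```

Emit:
step_arm(increments="5 2 0 -0.3 0; 5 2 0 0 0; 5 2 0 0 0; 5 1.5 0 0 0; 5 0 0 0 0")

```text
t: 11.4
tcp_pos: [0.4879, 0.1554, 0.0276]
orientation: [0.002, 0.754, 0.657, -0.002]
wrist_force: [-1.7, -10.5, 6.4]
gripper_width: 0.0106
grip_force: 59.7
```

```bash
python3 look.py w7; python3 - <<'E'
from h import *
s,p,y,M=state(); print(s["wrist_force"],M.T@s["wrist_force"],M[:,2],s["ft_torque"])
E
```

```text
11.4 [0.48793354 0.1554333  0.0275575 ] -0.13644762458727747 0.010609299627327868 59.73210208117962
TCP in fixture x,y -0.1 -3.41 yaw err deg 0.12212698656352039
[ -1.01806416 -11.09088929   7.01064974] [-11.16351907   0.50125465  -6.95112043] [-6.00647998e-04 -5.30326778e-03 -9.99985757e-01] [-2.36300926e+00  3.02527005e-01  1.55517104e-03]
```

View pics/w7.png

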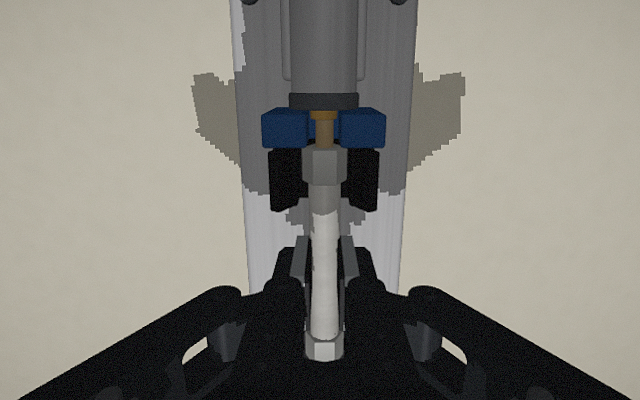

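The stub is through the slot and the nut at (323,150) is about 3 mm short of the stop face. Going on in small steps.

Emit:
step_arm(increments="5 1 0 0 0; 5 1 0 0 0; 5 1 0 0 0; 5 0.5 0 0 0; 5 0 0 0 0")

```text
t: 11.95
tcp_pos: [0.4882, 0.1573, 0.0275]
orientation: [0.002, 0.754, 0.657, -0.003]
wrist_force: [-1.2, -13.4, 7.8]
gripper_width: 0.0105
grip_force: 59.9
```

Emit:
step_arm(increments="5 0.5 0 0 0; 5 0.5 0 0 0; 5 0.5 0 0 0; 5 0.5 0 0 0; 5 0 0 0 0")

```text
t: 12.45
tcp_pos: [0.4882, 0.1574, 0.0275]
orientation: [0.003, 0.754, 0.656, -0.004]
wrist_force: [-3.3, -18.7, 9.5]
gripper_width: 0.0108
grip_force: 60.1
```

Emit:
step_arm(increments="5 0.5 0 0 0; 5 0.5 0 0 0; 5 0.5 0 0 0; 5 0.5 0 0 0; 5 0 0 0 0")

```text
t: 12.95
tcp_pos: [0.4882, 0.1575, 0.0275]
orientation: [0.003, 0.755, 0.656, -0.005]
wrist_force: [-3.0, -21.4, 12.4]
gripper_width: 0.0108
grip_force: 60.3
```

Emit:
step_arm(increments="5 0 0 0 0; 5 0 0 0 0; 5 0 0 0 0; 5 0 0 0 0; 5 0 0 0 0")

```text
t: 13.45
tcp_pos: [0.4881, 0.1575, 0.0275]
orientation: [0.003, 0.755, 0.656, -0.005]
wrist_force: [-3.2, -22.3, 12.6]
gripper_width: 0.0103
grip_force: 60.3
```

```bash
python3 look.py w8; python3 - <<'E'
from h import *
D=np.load("w8.npz"); im=D["im"]; cv2.imwrite("pics/w8c.png",cv2.resize(im[70:370,220:430,::-1],None,fx=2,fy=2))
s,p,y,M=state(); q=(D["P"]-D["p"])@D["M"]*1000
for a in(-41,-29,25,43):
    k=(np.abs(q[...,0]-a)<3)&(np.abs(q[...,1]-1)<3)&(q[...,2]<5)&(q[...,2]>-30); print(a,np.percentile(q[k][:,2],10))
E
```

```text
13.45 [0.48814044 0.15753049 0.02747808] -0.1397004120953322 0.010279561587516028 60.30323222279549
TCP in fixture x,y -0.18 -1.31 yaw err deg -0.06424400930089202
-41 -13.342856884013301
-29 -12.057027779764674
25 -12.761139889462202
43 -14.342418961714868
```

View pics/w8c.png

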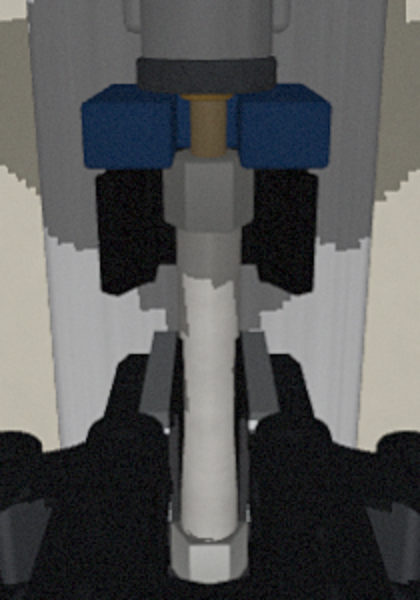

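The nut shoulder is flush against the blue stop, with the stub in the slot and the plunger driven back. The push is steady at about 22 N and the grip at 60 N, so I'm handing it in.

```bash
python3 -c "
from plant import r
print(r.sign_off())"
```

```text
the job is handed in; nothing more can be done
None
```

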